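# Release the jammed drawer of a light-curing unit through its access slot

## Robot

A 6-joint arm with a two-finger parallel gripper is mounted at the origin on the work surface. World frame = base frame: x ahead of the robot, y to its left, z up, the work surface at z = 0. Lengths are in m, angles in rad, forces in N, time in s.
With the tool pointing down it reaches from about 0.25 to 0.775 m from the base axis. Payload 4 kg.
Tool frame: the origin (TCP) lies at the very end of the fingers, on their centre line; the grasp point (between the pads) lies 19 mm behind it (tcp_to_grasp is the distance from the TCP to the grasp point, in m); z points along the fingers, y is the line along which they close (so a half turn about z gives the same grasp; the last joint's range is limited). The gripper opens to 94 mm and grips with 3 to 60 N. Pads are 16 mm wide; open, the fingers measure 119 mm over their backs; the gripper's body (75 mm by 177 mm) begins 78 mm behind the grasp point.
Start: joints at [1.069, 0.087, 1.371, -0, 1.684, -0.103], TCP at [0.214, 0.507, 0.206] pointing down, gripper open.
Joint ranges: [-3.1, 3.1], [-0.76, 2.03], [0.27, 2.55], [-1.08, 4.22], [0.17, 2.65], [-2.57, 2.57]. Speed limits (rad/s): [2.79, 2.79, 3.14, 3.14, 3.14, 3.14].

## Interface

Orientations are given as [roll, pitch, yaw] about the fixed x, y, z axes, in that order (R = Rz(yaw) Ry(pitch) Rx(roll)).
In Python, from bench import * gives the robot as it stands.
- The arm moves only by the shell command python3 -m creep 'ROWS'. ROWS is rows parted by semicolons, their numbers by spaces, 1 to 20 of them, each of 5 numbers: the finger opening in m, then dx, dy, dz in m, then a turn about the tool's z in rad; each row shifts and turns the commanded pose from where the row before left it, along the tool's axes as they then stand; what a row does not reach is not made up. A row lasts 1/12 s, in which the tool goes at most 0.0417 m and 0.125 rad, less where a joint would pass 70% of its speed; a pose out of reach is approached as far as the arm can. The fingers move at their own pace and stop on an object; the grip force is fixed at half the most. Time passes only in rows, so rows that do not move let the fingers close. It prints the time, the measured TCP pose, the force, the opening and the grip force at its end.
- get_obs(): the state, without advancing time (a new reading comes with each control period).
- snapshot(name): name is "scene" or "side" or "wrist"; returns a dict with "color" (480x640x3 uint8, blue, green, red), "fx", "fy", "cx", "cy" (pixels), "extrinsics" (4x4, takes a point from world to camera coordinates). Camera axes: x right, y down, z forward; pixel columns grow to the right and rows downward; lengths in m; the calibration is good to about 2 mm. A picture is of the moment at which its call begins. There is no depth.
- close_job(): hands the job in; it is judged then, once.
The state is a dict: "time": time; "joint_positions": joint angles; "qvel": joint speeds; "joint_torque": joint torques, N m; "tool_pos": TCP position; "ee_rot": TCP orientation; "wrist_force": force on the tool from outside, world axes, zero at the start; "wrist_torque": the same for the moment, N m; "width": finger opening in m; "finger_force": force on a finger pad.
Only numpy, scipy, OpenCV 4.12 (cv2) and the standard library are available. Lean on these libraries where they do the work, as an engineer would, in place of code of your own. Each camera call takes 0.05 s, during which the arm holds its last target. There are 200 camera calls.

## Task

The drawer of the white light-curing unit is still locked with a dental model inside: take the red release pin from the rack, reach in through the red-framed access slot on top of the unit, feel for the hidden latch well and press the latch with the pin, gently (never forcing the pin anywhere), until the drawer springs ajar. Put the pin back upright in a hole of the rack, and pull the drawer by its handle all the way out with the model still lying in it. Leave the other things on the bench where they are.

Things in the scene. Friction and masses are not known exactly. Their poses are not given: they have to be found in the camera images.
- unit: white light-curing unit, a box 230 (depth, x) x 230 (width, y) x 150 high, fixed to the bench, control strip on the top's far half. Origin: centre of the underside; -x of its frame is the front, from which the drawer comes out.
- slot (a point): centre of the mouth of the access slot in the unit's flat top, red frame round it, 150 above the bench, 70 from the unit's centre towards the front. The slot goes straight down through a 12 thick cover; 44 long along the unit's y and 8 wide along its x. Below, 18 under the mouth, lies the flat rigid steel frame of the hidden latch. Nothing of the unit may be pressed by the pin with over 25 N.
- latch_nominal (a point): point of the unit's frame 18 below the slot's mouth, on the slot's centre: the nominal place of the one well (8 x 8, chamfered mouth) in the latch's flat frame. The latch was clamped by hand at assembly: the true well lies anywhere up to 15 to either side along the unit's y (0 along its x), is not measured and must be felt with the pin: on the frame the pin stops dead, in the well it goes on.
- drawer (a joint): travel of the drawer along the unit's -x, m: 0 locked, 0.125 fully out. Latch: its sprung head is at the bottom of the 10 deep well (28 under the slot's mouth), gives from about 4 N, trips at 8 to 10 N after 6 to 8 of travel, hard stop after 11, springs back. Tripped, a kick spring pushes the drawer to about 0.03; from there it slides with about 1.5 N and stays where left.
- handle (a point): middle of the drawer's bar handle (moves with the drawer), a round aluminium bar 11 thick and 110 long along the unit's y, 35 in front of the drawer front and 115 above the bench (35 below the unit's top); the space above it and in front of it is free.
- pin: release pin: round red handle 12 diameter and 52 long over a steel collar 18 diameter and 4 thick, under it a steel stem 4 diameter and 60 long with a round tip; 45 g. It hangs upright by its collar in a hole of the rack. Origin: centre of the collar's underside; z runs up along the handle (handle from z = 4 to 56), the stem is at negative z.
- pin_tip (a point): lower end of the pin's stem, 60 below the pin's origin.
- rack: white instrument rack, fixed: a plate 60 (x) x 200 (y) x 8 thick with its top 72 above the bench, on end panels. Three through holes of 11 diameter at y = -65, 0 and 65 of its frame (x = 0), each holding one instrument at the start. Origin: centre of the underside. An instrument that hangs in it has its collar's underside at z = 72.
- carver: wax carver with a black handle (10 diameter, about 90 above the rack's plate), hanging in another hole of the rack; leave it. Origin: centre of its collar's underside.
- brush: brush with a blue handle (10 diameter, about 86 above the rack's plate), hanging in another hole of the rack; leave it. Origin: centre of its collar's underside.
- model: cream dental model of an arch, about 60 x 62 x 25, 120 g, lying on the tray in the drawer, hidden until the drawer is open. Origin: centre of its underside.
- mug: white mug, 80 diameter, 95 high; leave it. Origin: centre of its underside.
- cast: pale plaster arch, 60 x 62 x 25, on the glass slab; leave it. Origin: centre of its underside.
- dish: round flat paint palette, 116 diameter, 12 high; leave it. Origin: centre of its underside.
- carton: orange carton, 60 x 115 x 32; leave it. Origin: centre of its underside.
- bottle: clear bottle with a blue cap, 62 diameter, 190 high; leave it. Origin: centre of its underside.
Mind the look-alikes: they are no part of the job. What is shaped like the rack but purple is not meant.

How it is judged:
On the way:
1. the drawer has sprung ajar (over 10 mm) while the pin's tip is inside the access slot, at least 20 mm below its mouth (value of joint drawer above 0.01 m and z of pin_tip in the frame of slot below -0.02 m and horizontal distance between pin_tip and slot below 0.022 m), for 0.1 s.
At the end, for the whole second after the job is handed in: The drawer is out by more than 112 of its 125 mm with the model lying in it (tilted less than 0.2 rad), and the pin hangs at rest in a hole of the rack, collar within 5 mm of the plate's top, within 8 mm of the row of holes and upright within 0.15 rad (value of joint drawer above 0.112 m and angle between model's own z axis and vertical below 0.2 rad and x of model in the frame of handle between 0.08 and 0.2 m and height (world z) of model below 0.06 m and z of pin in the frame of rack between 0.067 and 0.077 m and x of pin in the frame of rack between -0.008 and 0.008 m and angle between pin's own z axis and vertical below 0.15 rad and linear speed of each of pin, model below 0.02 m/s); the robot touches nothing.
It fails at once if the pin is pressed on the unit, its cover or its latch with more than 25 N (contact force between pin and unit above 25 N).
It fails at once if the carver or the brush is pulled out of the rack or knocked over (distance of any of carver, brush from where it was at the start of the episode above 0.02 m).
It fails at once if another thing on the bench is moved by more than 20 mm (distance of any of mug, cast, dish, carton, bottle from where it was at the start of the episode above 0.02 m).
It also fails if it takes over 72 s, if anything falls off the work surface, if the arm or the gripper's body presses on something with over 40 N, if the wrist force passes 120 N, or if a joint passes its speed limit or range.

## Working session

There is one attempt and no reset: what is moved stays moved. The work goes in short steps, Python scripts to look and compute and a shell command to move; the robot and the scene stay as the last step left them, time stands still between calls to the robot, and variables do not carry over. Pictures are saved under pics/ and viewed, at most 10 in all, crops included, and the job is handed in when it is done.

```bash
mkdir -p pics; ls; python3 - <<'E'
from bench import *
import cv2,numpy as np,pickle
o=get_obs();print(o)
d={}
for n in["scene","side","wrist"]:
    s=snapshot(n);d[n]=s;cv2.imwrite(f"pics/{n}0.png",s["color"])
    print(n,s["fx"],s["fy"],s["cx"],s["cy"],np.round(s["extrinsics"],3).tolist())
pickle.dump(d,open("s0.pkl","wb"))
E
```

```text
pics
{'time': 0.0, 'joint_positions': array([ 1.06892003e+00,  8.79530970e-02,  1.37221947e+00, -3.15524688e-05,
        1.68357051e+00, -1.03148963e-01]), 'qvel': array([-7.77115251e-05,  1.41081579e-04,  4.50339242e-04, -1.20213871e-03,
       -5.59827308e-04,  1.47060768e-03]), 'joint_torque': array([-5.21907768e-04, -3.40174413e+01, -3.02431905e+01,  7.18424516e-02,
        3.27953696e-02, -1.61905491e-04]), 'tool_pos': array([0.21331806, 0.50637192, 0.20432284]), 'ee_rot': array([-3.13945043e+00, -1.90227452e-04,  2.74286159e+00]), 'wrist_force': array([ 0.45887062,  0.06833092, -0.13883043]), 'wrist_torque': array([-0.04050941,  0.02995292, -0.02491291]), 'finger_force': 0.0, 'width': 0.09394859183699042}
scene 506.9251095227655 506.9251095227655 321.92030802610117 234.46175722514732 [[-0.792, 0.61, 0.0, 0.381], [0.317, 0.412, -0.854, -0.071], [-0.521, -0.677, -0.52, 1.626], [0.0, 0.0, 0.0, 1.0]]
side 546.2464932549826 546.2464932549826 325.92639719893185 242.00772260346346 [[-0.836, -0.548, 0.014, 0.45], [-0.431, 0.641, -0.636, 0.261], [0.34, -0.537, -0.772, 1.609], [0.0, 0.0, 0.0, 1.0]]
wrist 352.13329801154623 352.13329801154623 320.0076379444809 239.54538913652425 [[0.388, 0.922, -0.003, -0.548], [0.89, -0.374, 0.26, -0.028], [0.239, -0.103, -0.966, 0.392], [0.0, 0.0, 0.0, 1.0]]
```

View pics/scene0.png

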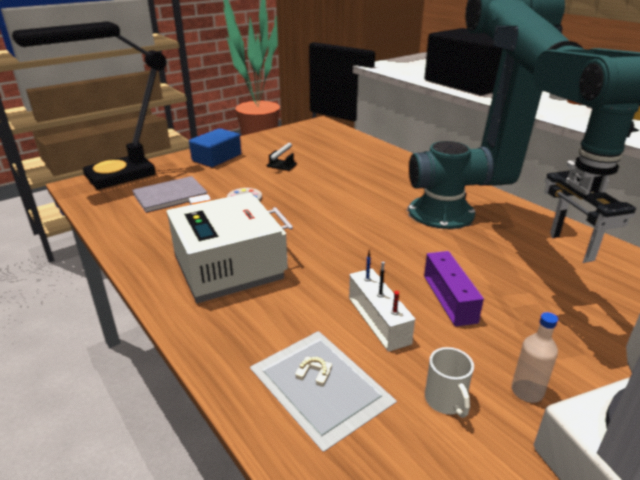

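View pics/side0.png

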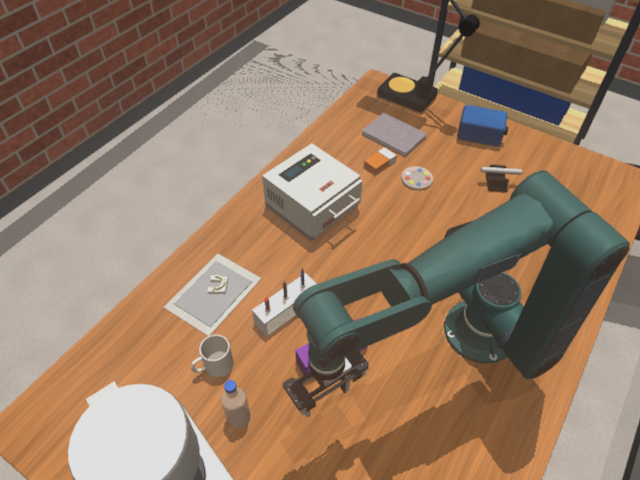

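Scene view: the white rack is at (381,308) with blue brush (368,265), black carver (382,280) and red pin (396,300). The purple look-alike is at (452,288). The unit is at (230,245) with its red slot at (249,214) and handle at (280,218). In the side view the pin is at (267,303), the slot at (327,185) and the handle at (345,208).

Next I'll measure the red blobs and edges, and confirm them in an enlarged crop.

```bash
cat > h.py <<'E'
import numpy as np,cv2
def ray(s,u,v):
    E=s["extrinsics"];R,t=E[:3,:3],E[:3,3]
    d=R.T@np.array([(u-s["cx"])/s["fx"],(v-s["cy"])/s["fy"],1]);return -R.T@t,d/np.linalg.norm(d)
def plane(s,p,z):
    o,d=ray(s,*p);return o+d*(z-o[2])/d[2]
def tri(a,p,b,q):
    o1,d1=ray(a,*p);o2,d2=ray(b,*q)
    k=np.linalg.lstsq(np.c_[d1,-d2],o2-o1,rcond=None)[0]
    x,y=o1+k[0]*d1,o2+k[1]*d2;return (x+y)/2,np.linalg.norm(x-y)
def blobs(m,amin=8):
    n,l,st,c=cv2.connectedComponentsWithStats(m.astype(np.uint8)*255)
    return [(st[i,4],np.round(c[i],1),l==i) for i in range(1,n) if st[i,4]>=amin]
def red(im,smin=110):
    h=cv2.cvtColor(im,cv2.COLOR_BGR2HSV);H,S,V=h[...,0].astype(int),h[...,1],h[...,2]
    return ((H<6)|(H>172))&(S>smin)&(V>50)
def axis(m):
    ys,xs=np.nonzero(m);P=np.c_[xs,ys].astype(float);c=P.mean(0);u,s,vt=np.linalg.svd(P-c,full_matrices=False)
    k=(P-c)@vt[0];return c,vt[0],c+vt[0]*k.min(),c+vt[0]*k.max()
E
python3 - <<'E'
import pickle,cv2,numpy as np
from h import *
d=pickle.load(open("s0.pkl","rb"))
roi={"scene":(160,180,440,360),"side":(240,130,370,340)}
for n in roi:
    x0,y0,x1,y1=roi[n];m=red(d[n]["color"]);k=np.zeros_like(m);k[y0:y1,x0:x1]=1
    for a,c,b in blobs(m&k): 
        A=axis(b);print(n,a,c,"ends",A[2].round(1),A[3].round(1))
a=cv2.resize(d["scene"]["color"][180:350,165:425],None,fx=3,fy=3,interpolation=2)
b=cv2.resize(d["side"]["color"][140:340,240:370],None,fx=2.55,fy=2.55,interpolation=2)
cv2.imwrite("pics/c1.png",a[:,:780]);cv2.imwrite("pics/c2.png",cv2.resize(d["side"]["color"][140:340,220:380],None,fx=3,fy=3,interpolation=2))
E
```

```text
scene 64 [395.5 299.9] ends [396.4 290.9] [394.5 311. ]
side 16 [266.3 300.8] ends [265.7 297.9] [267.2 305.2]
```

View pics/c1.png

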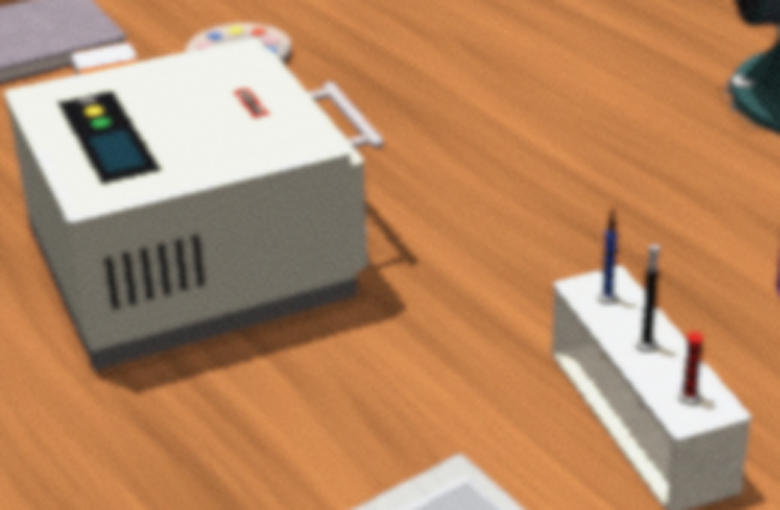

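View pics/c2.png

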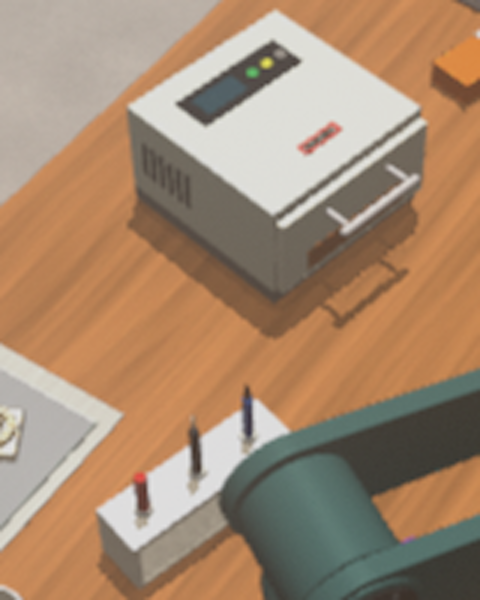

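The crops confirm the choice. The pin is the short red-handled one at the end of the white rack, at scene crop (692,365) and side crop (141,495). The slot is the red frame at scene crop (251,103) and side crop (320,139). Now I'll triangulate.

```bash
python3 - <<'E'
import pickle,cv2,numpy as np
from h import *
d=pickle.load(open("s0.pkl","rb"));S,D=d["scene"],d["side"]
np.set_printoptions(precision=4,suppress=True)
f=lambda p:(p[0]/3+165-.33,p[1]/3+180-.33); g=lambda p:(p[0]/3+220-.33,p[1]/3+140-.33)
P={"pintop":((694,337),(140,476)),"pinbase":((690,398),(143,517)),"carvbase":((647,347),(196,477)),"brushbase":((609,298),(248,440)),
"hA":((328,85),(417,182)),"hB":((378,143),(345,232)),
"far L":((7,92),(275,12)),"farR":((72,220),(130,107)),"nearR":((362,155),(278,225)),"nearL":((257,40),(425,112))}
for k,(p,q) in P.items(): print(k,*tri(S,f(p),D,g(q)))
for n,s,(x0,y0,x1,y1),in (("scene",S,(235,203,262,225)),("side",D,(310,175,345,195))):
    m=red(s["color"],50);k=np.zeros_like(m);k[y0:y1,x0:x1]=1
    b=max(blobs(m&k,5),key=lambda b:b[0]);c=cv2.convexHull(np.argwhere(b[2])[:,::-1].astype(np.int32));r=cv2.minAreaRect(c)
    A=axis(b[2]);e=[plane(s,q,.15) for q in A[2:]];v=e[1]-e[0]
    print(n,b[0],r[0],plane(s,r[0],.15),"dir",np.degrees(np.arctan2(v[1],v[0])),np.linalg.norm(v))
    globals()[n]=r[0]
print("slot",tri(S,scene,D,side))
E
```

```text
pintop [0.53   0.3193 0.126 ] 0.0008166625482530401
pinbase [0.5275 0.3227 0.0683] 0.006427783902988099
carvbase [0.5117 0.2594 0.0688] 0.004013168656288889
brushbase [0.494  0.1966 0.0703] 0.003493893611796473
hA [ 0.5196 -0.1638  0.1135] 0.0070530524866605285
hB [ 0.5424 -0.0534  0.1142] 8.216170702124036e-05
far L [ 0.7813 -0.2731  0.148 ] 0.0021081023699070557
farR [ 0.8237 -0.0519  0.1476] 0.0011664645482346806
nearR [ 0.5922 -0.001   0.1441] 0.0024132845163107102
nearL [ 0.5531 -0.2326  0.144 ] 0.004225449168772311
scene 35 (248.0599822998047, 213.57998657226562) [ 0.6235 -0.1273  0.15  ] dir 87.77194720360922 0.0506142514479567
side 52 (326.1351318359375, 185.68919372558594) [ 0.6227 -0.1254  0.15  ] dir 76.90613556831856 0.05805716212592421
slot (array([ 0.6234, -0.1266,  0.1496]), np.float64(0.0015088583191386106))
```

Unit yaw is about -11° and rack yaw about -15°. The pin is near (0.529, 0.321). I'll move above it, with the fingers closing across the rack, and look again with the wrist camera.

```bash
python3 -m creep '.094 0 0 -.02 0; .094 0 0 -.02 0; .094 -.0363 -.0048 0 0;.094 -.0363 -.0048 0 0;.094 -.0363 -.0048 0 0;.094 -.0363 -.0048 0 0;.094 -.0363 -.0048 0 0;.094 -.0363 -.0048 0 0;.094 -.0363 -.0048 0 0;.094 -.0363 -.0048 0 0;.094 -.0363 -.0048 0 0;.094 -.0363 -.0048 0 0;.06 0 0 0 0' && python3 -m creep '.06 0 0 0 .12;.06 0 0 0 .12;.06 0 0 0 .12;.06 0 0 0 .12;.06 0 0 0 .12;.06 0 0 0 .12;.06 0 0 0 .12;.06 0 0 0 .12;.06 0 0 0 .12;.06 0 0 0 .12;.06 0 0 0 .12;.06 0 0 0 .11;.06 0 0 0 0; .06 0 0 0 0'
python3 - <<'E'
from bench import *
import cv2,pickle
o=get_obs();s=snapshot("wrist");print(o["tool_pos"],o["ee_rot"]);cv2.imwrite("pics/w1.png",s["color"]);pickle.dump((o,s),open("w1.pkl","wb"))
E
```

```text
time: 1.23
tool_pos: [0.5342, 0.3172, 0.2433]
ee_rot: [-3.139, 0.001, 2.735]
wrist_force: [0.5, 0.5, 0.2]
width: 0.0904
finger_force: 0.0
time: 2.4
tool_pos: [0.5289, 0.3219, 0.2452]
ee_rot: [-3.141, 0.0, 1.316]
wrist_force: [0.5, -0.1, -0.6]
width: 0.0598
finger_force: 0.0
[0.52892978 0.32193636 0.24520263] [-3.14094265e+00  2.69378313e-04  1.31608005e+00]
```

View pics/w1.png

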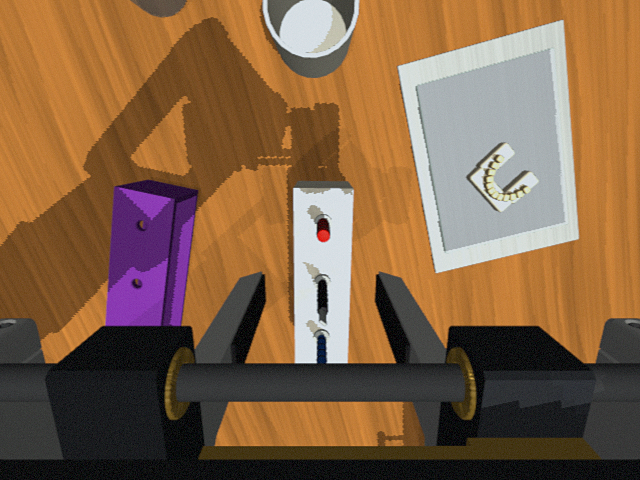

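The wrist view shows the pin's bright cap at (323,236) and its base near (322,220). The carver is at (322,298) and the brush at (320,345). The rack plate runs nearly vertical in the image.

```bash
python3 - <<'E'
import pickle,cv2,numpy as np
from h import *
np.set_printoptions(precision=4,suppress=True)
o,s=pickle.load(open("w1.pkl","rb"));d=pickle.load(open("s0.pkl","rb"))
im=s["color"];h=cv2.cvtColor(im,cv2.COLOR_BGR2HSV)
m=red(im)&(h[...,2]>200);b=max(blobs(m),key=lambda b:b[0]);print(b[:2],plane(s,b[1],.128))
m2=red(im);b2=max(blobs(m2),key=lambda b:b[0]);A=axis(b2[2]);print(b2[:2],A[2],A[3])
for n,q in(("scene",(396.3,292)),("side",(266.4,298.5))): print(n,tri(s,b[1],d[n],q))
# rack edges from white mask
w=(h[...,1]<40)&(h[...,2]>150)
L,R=[],[]
for v in range(195,270,3):
    x=np.nonzero(w[v,285:365])[0]+285
    L.append((x.min(),v));R.append((x.max()+1,v))
for E in(L,R):
    P=np.array([plane(s,p,.072)[:2] for p in E]);
    k=np.polyfit(P[:,1],P[:,0],1);print("edge x at y=.32",np.polyval(k,.32),"yaw",np.degrees(-np.arctan(k[0])))
print(plane(s,(322,223),.072))
E=s["extrinsics"];q=E[:3,:3]@o["tool_pos"]+E[:3,3];print("tcp px",q[:2]/q[2]*s["fx"]+[s["cx"],s["cy"]])
# camera in tool frame
from scipy.spatial.transform import Rotation as Ro
T=np.eye(4);T[:3,:3]=Ro.from_euler("xyz",o["ee_rot"]).as_matrix();T[:3,3]=o["tool_pos"];C=np.linalg.inv(T)@np.linalg.inv(E);print(C)
E
```

```text
(np.int32(108), array([323. , 235.7])) [0.5312 0.319  0.128 ]
(np.int32(150), array([322.9, 234.5])) [321.9601 227.0052] [323.8059 241.1558]
scene (array([0.5306, 0.3196, 0.1266]), np.float64(0.002219373099740382))
side (array([0.531 , 0.3178, 0.1232]), np.float64(7.079213609224554e-07))
edge x at y=.32 0.5004066086197304 yaw -14.587492886981874
edge x at y=.32 0.5631991426630462 yaw -15.083610888619148
[0.5304 0.3182 0.072 ]
tcp px [319.1853 285.3708]
[[ 0.0006 -0.9653 -0.2613  0.0748]
 [ 1.      0.0006 -0.0001  0.0004]
 [ 0.0002 -0.2613  0.9653 -0.1799]
 [ 0.      0.      0.      1.    ]]
```

```bash
python3 -m creep '.04 -.0026 .0027 0 0; .04 0 0 .03 0;.04 0 0 .03 0;.04 0 0 .03 0;.04 0 0 .03 0;.04 0 0 .025 0;.04 0 0 .01 0;.04 0 0 0 0;.04 0 0 0 0' && python3 -m creep '0 0 0 0 0;0 0 0 0 0;0 0 0 0 0;0 0 0 0 0;0 0 0 0 0;0 0 0 0 0;0 0 0 0 0;0 0 0 0 0'
```

```text
time: 3.2
tool_pos: [0.5317, 0.3185, 0.091]
ee_rot: [3.141, -0.0, 1.313]
wrist_force: [0.6, 0.4, 0.3]
width: 0.0402
finger_force: 0.0
time: 3.87
tool_pos: [0.5319, 0.3187, 0.0916]
ee_rot: [3.14, -0.001, 1.313]
wrist_force: [-0.2, 0.2, 4.7]
width: 0.0114
finger_force: 30.0
```

```bash
python3 -m creep '0 0 0 -.02 0;0 0 0 -.035 0;0 0 0 -.035 0;0 0 0 -.035 0;0 0 0 -.035 0;0 0 0 -.035 0;0 0 0 -.015 0;0 0 0 0 0' && python3 -m creep '0 -.034 .01675 0 0;0 -.034 .01675 0 0;0 -.034 .01675 0 0;0 -.034 .01675 0 0;0 -.034 .01675 0 0;0 -.034 .01675 0 0;0 -.034 .01675 0 0;0 -.034 .01675 0 0;0 -.034 .01675 0 0;0 -.034 .01675 0 0;0 -.034 .01675 0 0;0 -.034 .01675 0 0;0 0 0 0 -.063;0 0 0 0 0;0 0 0 0 0;0 0 0 0 0'
python3 - <<'E'
from bench import *
import cv2,pickle
o=get_obs();s=snapshot("wrist");print(o["tool_pos"],o["ee_rot"]);cv2.imwrite("pics/w2.png",s["color"]);pickle.dump((o,s,snapshot("scene"),snapshot("side")),open("w2.pkl","wb"))
E
```

```text
time: 4.53
tool_pos: [0.5327, 0.3191, 0.3059]
ee_rot: [3.135, -0.006, 1.313]
wrist_force: [-1.1, 0.8, -0.5]
width: 0.0115
finger_force: 30.0
time: 5.87
tool_pos: [0.6213, -0.1263, 0.2992]
ee_rot: [-3.139, -0.001, 1.376]
wrist_force: [0.2, 0.4, -0.5]
width: 0.0114
finger_force: 30.0
[ 0.62132179 -0.12625414  0.29916061] [-3.13939352e+00 -6.80876163e-04  1.37590904e+00]
```

View pics/w2.png

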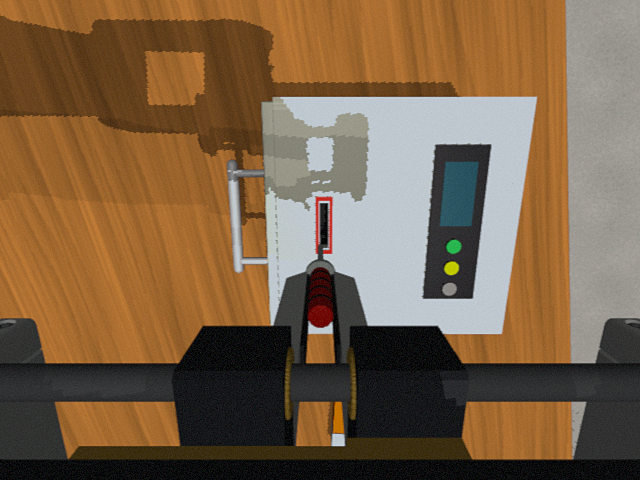

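The slot frame is at (324,225) with its dark mouth, and the handle bar runs from (233,165) to (238,268). The pin collar is at (320,268) and the stem points up to (320,247). Next I'll measure the slot and tip precisely.

```bash
cat > m.py <<'E'
import pickle,cv2,numpy as np,sys
from h import *
np.set_printoptions(precision=4,suppress=True)
E
python3 - <<'E'
from m import *
o,s,S,D=pickle.load(open("w2.pkl","rb"));im=s["color"];h=cv2.cvtColor(im,cv2.COLOR_BGR2HSV)
m=red(im,80);m[258:]=0;m[:190]=0
b=max(blobs(m),key=lambda b:b[0]);ys,xs=np.nonzero(b[2]);r=cv2.minAreaRect(np.c_[xs,ys].astype(np.float32));print("frame",r,b[0])
bx=cv2.boxPoints(r);c=np.array(r[0]);print("slot",plane(s,c,.15),[plane(s,p,.15)[:2] for p in bx])
dk=(h[...,2]<70);dk[256:]=0;dk[:200]=0;dk[:,:316]=0;dk[:,332:]=0
for a,cc,mm in blobs(dk): A=axis(mm);e=[plane(s,p,.15) for p in A[2:]];v=e[1]-e[0];print("dark",a,cc,plane(s,cc,.15),np.degrees(np.arctan2(v[1],v[0])),np.linalg.norm(v))
# other views
for n,V,p0 in(("scene",S,(248,213.6)),("side",D,(326.1,185.7))): print(n,tri(s,c,V,p0))
# stem pixels rows
for v in range(240,268,3): print(v,im[v,314:328].sum(1).tolist())
# predicted tip
E=s["extrinsics"];
for dz in(.0796,.05,.0196):
  q=E[:3,:3]@(o["tool_pos"]-[0,0,dz])+E[:3,3];print("pred",dz,q[:2]/q[2]*s["fx"]+[s["cx"],s["cy"]])
# handle
g=[plane(s,p,.1205) for p in((233,163),(238,270))];v=g[1]-g[0];print(g,np.degrees(np.arctan2(v[1],v[0])))
for p,q in(((276,330),(264,102)),((503,333),(537,97))):
  e=[plane(s,p,.15),plane(s,q,.15)];v=e[1]-e[0];print("edge",e,np.degrees(np.arctan2(v[1],v[0])))
E
```

```text
frame ((323.5, 225.0), (56.0, 17.0), 90.0) 412
slot [ 0.6247 -0.1267  0.15  ] [array([ 0.622 , -0.0988]), array([ 0.6376, -0.1019]), array([ 0.6275, -0.1559]), array([ 0.6111, -0.1527])]
dark 348 [323.4 227.2] [ 0.6241 -0.1289  0.15  ] -103.47810576800012 0.05068385934504224
scene (array([ 0.6245, -0.1265,  0.1506]), np.float64(0.0005035419548703307))
side (array([ 0.6244, -0.1275,  0.1471]), np.float64(0.0004044627829883548))
240 [603, 504, 331, 281, 461, 452, 250, 52, 10, 56, 21, 4, 6, 170]
243 [605, 520, 301, 293, 445, 423, 169, 32, 14, 0, 22, 35, 27, 176]
246 [602, 525, 343, 234, 182, 165, 172, 176, 176, 183, 191, 181, 160, 309]
249 [507, 385, 289, 243, 192, 163, 153, 175, 252, 498, 543, 424, 526, 543]
252 [606, 531, 330, 234, 185, 153, 164, 171, 175, 253, 260, 241, 264, 231]
255 [596, 607, 622, 490, 246, 151, 154, 153, 243, 490, 618, 602, 618, 601]
258 [603, 613, 616, 482, 191, 158, 164, 171, 181, 467, 614, 613, 611, 609]
261 [168, 163, 187, 223, 248, 270, 285, 263, 274, 236, 195, 170, 147, 194]
264 [308, 315, 301, 303, 297, 309, 314, 325, 312, 307, 323, 326, 337, 327]
267 [324, 311, 259, 209, 174, 140, 144, 165, 165, 230, 292, 332, 333, 326]
pred 0.0796 [319.7573 245.2198]
pred 0.05 [319.6225 257.1399]
pred 0.0196 [319.4462 272.7248]
[array([ 0.5471, -0.0538,  0.1205]), array([ 0.5234, -0.1645,  0.1205])] -102.09078855797564
edge [array([ 0.5548, -0.2271,  0.15  ]), array([ 0.5945, -0.0083,  0.15  ])] 79.7063689896548
edge [array([ 0.7861, -0.2759,  0.15  ]), array([ 0.829 , -0.0504,  0.15  ])] 79.22435449175792
```

```bash
python3 -m creep '0 .0003 .0034 .01 0;0 0 0 .02 0;0 0 0 .02 0;0 0 0 .01 0;0 0 0 0 0;0 0 0 0 0;0 0 0 0 0'
python3 - <<'E'
from m import *
from bench import *
o=get_obs();s=snapshot("wrist");S=snapshot("scene");D=snapshot("side");print(o["tool_pos"],o["ee_rot"],o["wrist_force"]);pickle.dump((o,s,S,D),open("w3.pkl","wb"))
E=s["extrinsics"]
for p in((.6246,-.1266,.15),o["tool_pos"]-[0,0,.0796]):
  for V in(s,S,D): E=V["extrinsics"];q=E[:3,:3]@p+E[:3,3];print(q[:2]/q[2]*V["fx"]+[V["cx"],V["cy"]])
a=cv2.resize(s["color"][150:270,270:370],None,fx=5,fy=5,interpolation=0)
b=cv2.resize(D["color"][150:220,300:355],None,fx=5,fy=5,interpolation=0)
c=np.zeros((600,800,3),np.uint8);c[:,:500]=a;c[:350,510:785]=b;cv2.imwrite("pics/w3.png",c)
E
```

```text
time: 6.6
tool_pos: [0.6255, -0.1276, 0.2417]
ee_rot: [3.14, 0.0, 1.376]
wrist_force: [0.0, 0.2, 0.6]
width: 0.0111
finger_force: 30.0
[ 0.6255 -0.1276  0.2417] [3.1396 0.0001 1.376 ] [0.0289 0.2188 0.5997]
[317.9253 239.959 ]
[247.8492 213.8074]
[325.8445 185.2298]
[319.2988 245.134 ]
[246.9797 209.6288]
[325.8283 182.2467]
```

View pics/w3.png

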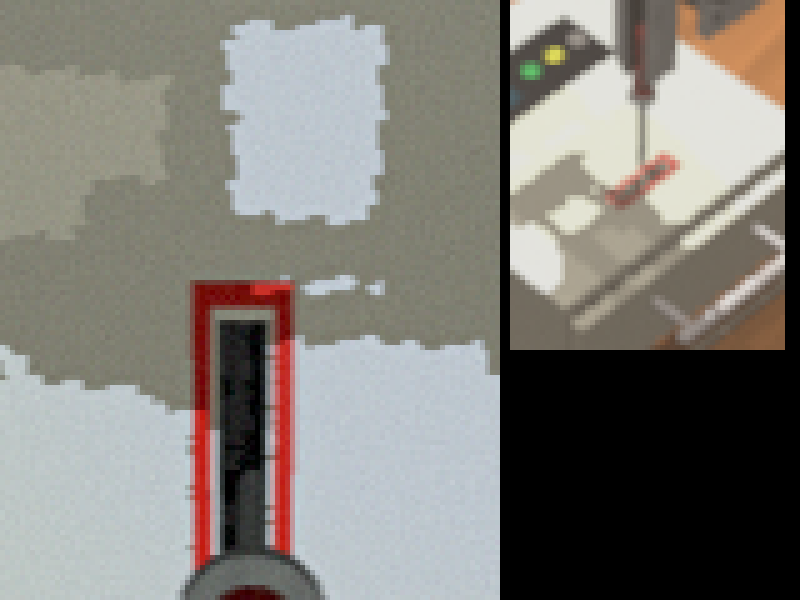

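The stem sits about 1.8 px (1.4 mm) right of the slot's centre line (crop stem centre 252, mouth 243), and along the slot it is near the centre. I'll correct that, then go down into the slot, staying above the latch frame.

```bash
cat > chk.py <<'E'
# exit 1 when contact state differs: args fzmin fzmax latmax
import sys,numpy as np
from bench import *
a,b,l=map(float,sys.argv[1:4]);o=get_obs();f=o["wrist_force"];p=o["tool_pos"]
lat=np.hypot(f[0],f[1]);print("z %.4f f"%p[2],f.round(1));sys.exit(not(a<=f[2]<=b and lat<l))
E
python3 -m creep '0 .0008 -.0013 0 0;0 0 0 .005 0;0 0 0 .003 0;0 0 0 0 0;0 0 0 0 0' && python3 chk.py -2 2 2 && python3 -m creep '0 0 0 .004 0;0 0 0 .004 0;0 0 0 0 0;0 0 0 0 0' && python3 chk.py -2 2 2 && python3 -m creep '0 0 0 .004 0;0 0 0 .004 0;0 0 0 0 0;0 0 0 0 0' && python3 chk.py -2 2 2
```

```text
time: 7.17
tool_pos: [0.6237, -0.1266, 0.2318]
ee_rot: [-3.14, -0.0, 1.376]
wrist_force: [-0.0, 0.1, 0.2]
width: 0.0112
finger_force: 30.0
z 0.2318 f [-0.   0.1  0.2]
time: 7.5
tool_pos: [0.6237, -0.1266, 0.2238]
ee_rot: [-3.14, -0.0, 1.376]
wrist_force: [-0.4, 0.2, -0.3]
width: 0.0111
finger_force: 30.0
z 0.2238 f [-0.4  0.2 -0.3]
time: 7.83
tool_pos: [0.6237, -0.1266, 0.2159]
ee_rot: [-3.141, -0.0, 1.376]
wrist_force: [0.1, 0.1, -0.2]
width: 0.0112
finger_force: 30.0
z 0.2159 f [ 0.1  0.1 -0.2]
```

The pin is inside the slot without contact. Now I'll go to the -y end and find the frame with small guarded steps.

```bash
python3 -m creep '0 -.004 0 0 0;0 -.004 0 0 0;0 -.004 0 0 0;0 -.004 0 0 0;0 0 0 0 0;0 0 0 0 0' && python3 chk.py -2 2 2 && python3 -m creep '0 0 0 .001 0;0 0 0 .001 0;0 0 0 0 0' && python3 chk.py -1.5 1.5 2 && python3 -m creep '0 0 0 .001 0;0 0 0 0 0;0 0 0 0 0' && python3 chk.py -1.5 1.5 2 && python3 -m creep '0 0 0 .001 0;0 0 0 0 0;0 0 0 0 0' && python3 chk.py -1.5 1.5 2 && python3 -m creep '0 0 0 .001 0;0 0 0 0 0;0 0 0 0 0' && python3 chk.py -1.5 1.5 2 && python3 -m creep '0 0 0 .001 0;0 0 0 0 0;0 0 0 0 0' && python3 chk.py -1.5 1.5 2
```

```text
time: 8.33
tool_pos: [0.6208, -0.1428, 0.2165]
ee_rot: [3.141, -0.0, 1.375]
wrist_force: [-0.2, 0.2, -0.9]
width: 0.0115
finger_force: 30.0
z 0.2165 f [-0.2  0.2 -0.9]
time: 8.58
tool_pos: [0.6207, -0.1421, 0.2141]
ee_rot: [-3.141, -0.0, 1.376]
wrist_force: [-0.1, 0.3, -1.0]
width: 0.0115
finger_force: 30.0
z 0.2141 f [-0.1  0.3 -1. ]
time: 8.83
tool_pos: [0.6208, -0.1422, 0.2133]
ee_rot: [-3.141, -0.0, 1.376]
wrist_force: [-0.1, 0.1, -0.5]
width: 0.0114
finger_force: 30.0
z 0.2133 f [-0.1  0.1 -0.5]
time: 9.08
tool_pos: [0.6208, -0.1423, 0.2124]
ee_rot: [-3.141, -0.0, 1.376]
wrist_force: [0.1, 0.7, -0.2]
width: 0.0114
finger_force: 30.0
z 0.2124 f [ 0.1  0.7 -0.2]
time: 9.33
tool_pos: [0.6209, -0.1424, 0.2115]
ee_rot: [3.141, -0.0, 1.376]
wrist_force: [0.4, -0.5, -0.4]
width: 0.0113
finger_force: 30.0
z 0.2115 f [ 0.4 -0.5 -0.4]
time: 9.58
tool_pos: [0.621, -0.1424, 0.2111]
ee_rot: [3.141, 0.0, 1.376]
wrist_force: [-0.6, 0.6, 2.5]
width: 0.0113
finger_force: 30.0
z 0.2111 f [-0.6  0.6  2.5]
```

Contact is at TCP z ≈ 0.2112 with 2.5 N. I'll slide along the frame under light pressure until the support vanishes.

```bash
python3 -m creep '0 .001 0 .0003 0;0 .001 0 0 0;0 0 0 0 0' && python3 chk.py 1.5 7 3.5 && python3 -m creep '0 .001 0 0 0;0 .001 0 0 0;0 0 0 0 0' && python3 chk.py 1.5 7 3.5 && python3 -m creep '0 .001 0 0 0;0 .001 0 0 0;0 0 0 0 0' && python3 chk.py 1.5 7 3.5 && python3 -m creep '0 .001 0 0 0;0 .001 0 0 0;0 0 0 0 0' && python3 chk.py 1.5 7 3.5 && python3 -m creep '0 .001 0 0 0;0 .001 0 0 0;0 0 0 0 0' && python3 chk.py 1.5 7 3.5 && python3 -m creep '0 .001 0 0 0;0 .001 0 0 0;0 0 0 0 0' && python3 chk.py 1.5 7 3.5 && python3 -m creep '0 .001 0 0 0;0 .001 0 0 0;0 0 0 0 0' && python3 chk.py 1.5 7 3.5 && python3 -m creep '0 .001 0 0 0;0 .001 0 0 0;0 0 0 0 0' && python3 chk.py 1.5 7 3.5
```

```text
time: 9.83
tool_pos: [0.6212, -0.1413, 0.2109]
ee_rot: [3.14, 0.002, 1.375]
wrist_force: [-1.4, -2.7, 4.3]
width: 0.0116
finger_force: 30.0
z 0.2109 f [-1.4 -2.7  4.3]
time: 10.08
tool_pos: [0.6218, -0.1392, 0.2108]
ee_rot: [3.14, 0.002, 1.375]
wrist_force: [-1.5, -3.9, 4.7]
width: 0.0109
finger_force: 30.0
z 0.2108 f [-1.5 -3.9  4.7]
```

The lateral drag is high, so I'll switch to hopping: lift 2 mm, step 3 mm, probe down to the same depth.

```bash
python3 -m creep '0 0 0 -.002 0;0 .001 0 0 0;0 0 0 0 0;0 0 0 .0012 0;0 0 0 .0008 0;0 0 0 0 0;0 0 0 0 0' && python3 chk.py 1.5 7 3.5 && python3 -m creep '0 0 0 -.002 0;0 .003 0 0 0;0 0 0 0 0;0 0 0 .0012 0;0 0 0 .0008 0;0 0 0 0 0;0 0 0 0 0' && python3 chk.py 1.5 7 3.5 && python3 -m creep '0 0 0 -.002 0;0 .003 0 0 0;0 0 0 0 0;0 0 0 .0012 0;0 0 0 .0008 0;0 0 0 0 0;0 0 0 0 0' && python3 chk.py 1.5 7 3.5 && python3 -m creep '0 0 0 -.002 0;0 .003 0 0 0;0 0 0 0 0;0 0 0 .0012 0;0 0 0 .0008 0;0 0 0 0 0;0 0 0 0 0' && python3 chk.py 1.5 7 3.5 && python3 -m creep '0 0 0 -.002 0;0 .003 0 0 0;0 0 0 0 0;0 0 0 .0012 0;0 0 0 .0008 0;0 0 0 0 0;0 0 0 0 0' && python3 chk.py 1.5 7 3.5
```

```text
time: 10.67
tool_pos: [0.6217, -0.1372, 0.2096]
ee_rot: [-3.141, -0.001, 1.376]
wrist_force: [0.3, -0.6, -1.2]
width: 0.0114
finger_force: 30.0
z 0.2096 f [ 0.3 -0.6 -1.2]
```

There is no support here and z is 1.5 mm below the frame, so this looks like the well. I'll go on down gently.

```bash
python3 -m creep '0 0 0 .001 0;0 0 0 0 0;0 0 0 0 0' && python3 chk.py -2 2.5 2.5 && python3 -m creep '0 0 0 .001 0;0 0 0 .001 0;0 0 0 0 0' && python3 chk.py -2 2.5 2.5 && python3 -m creep '0 0 0 .001 0;0 0 0 .001 0;0 0 0 0 0' && python3 chk.py -2 2.5 2.5 && python3 -m creep '0 0 0 .001 0;0 0 0 .001 0;0 0 0 0 0' && python3 chk.py -2 2.5 2.5 && python3 -m creep '0 0 0 .001 0;0 0 0 0 0;0 0 0 0 0' && python3 chk.py -2 2.5 2.5
```

```text
time: 10.92
tool_pos: [0.6218, -0.1373, 0.2091]
ee_rot: [3.142, -0.0, 1.376]
wrist_force: [0.1, -0.3, -1.4]
width: 0.0114
finger_force: 30.0
z 0.2091 f [ 0.1 -0.3 -1.4]
time: 11.17
tool_pos: [0.6218, -0.1373, 0.207]
ee_rot: [-3.142, -0.0, 1.376]
wrist_force: [0.3, 1.0, -0.6]
width: 0.011
finger_force: 30.0
z 0.2070 f [ 0.3  1.  -0.6]
time: 11.42
tool_pos: [0.6218, -0.1373, 0.2049]
ee_rot: [-3.141, -0.0, 1.376]
wrist_force: [-0.1, -0.0, -0.7]
width: 0.0115
finger_force: 30.0
z 0.2049 f [-0.1 -0.  -0.7]
time: 11.67
tool_pos: [0.6218, -0.1373, 0.2029]
ee_rot: [-3.141, -0.0, 1.376]
wrist_force: [-0.8, -0.1, -0.5]
width: 0.0116
finger_force: 30.0
z 0.2029 f [-0.8 -0.1 -0.5]
time: 11.92
tool_pos: [0.6218, -0.1374, 0.2021]
ee_rot: [-3.142, -0.0, 1.376]
wrist_force: [-0.7, 1.4, -0.8]
width: 0.0112
finger_force: 30.0
z 0.2021 f [-0.7  1.4 -0.8]
```

The pin is in the well. Now I'll press the latch in 1 mm steps, guarded.

```bash
python3 -m creep '0 0 0 .001 0;0 0 0 .001 0;0 0 0 0 0' && python3 chk.py -2 8 3 && python3 -m creep '0 0 0 .001 0;0 0 0 .001 0;0 0 0 0 0' && python3 chk.py -2 10 3 && python3 -m creep '0 0 0 .001 0;0 0 0 .001 0;0 0 0 0 0' && python3 chk.py -2 11 3 && python3 -m creep '0 0 0 .001 0;0 0 0 0 0;0 0 0 0 0' && python3 chk.py 2 11 3 && python3 -m creep '0 0 0 .001 0;0 0 0 0 0;0 0 0 0 0' && python3 chk.py 2 12 3
python3 - <<'E'
from m import *
from bench import *
D=snapshot("side");S=snapshot("scene");pickle.dump((S,D),open("d1.pkl","wb"))
c=np.zeros((510,800,3),np.uint8);c[:300,:375]=cv2.resize(D["color"][150:250,275:400],None,fx=3,fy=3);c[:300,400:790]=cv2.resize(S["color"][180:280,180:310],None,fx=3,fy=3);cv2.imwrite("pics/d1.png",c[:300])
E
```

```text
time: 12.17
tool_pos: [0.622, -0.1374, 0.201]
ee_rot: [3.14, -0.0, 1.376]
wrist_force: [-0.6, 1.2, 3.1]
width: 0.0115
finger_force: 30.0
z 0.2010 f [-0.6  1.2  3.1]
time: 12.42
tool_pos: [0.6221, -0.1375, 0.2001]
ee_rot: [3.139, 0.0, 1.376]
wrist_force: [-0.6, 1.9, 6.6]
width: 0.0114
finger_force: 30.0
z 0.2001 f [-0.6  1.9  6.6]
time: 12.67
tool_pos: [0.6221, -0.1375, 0.1984]
ee_rot: [3.139, 0.0, 1.376]
wrist_force: [-2.2, 1.5, 8.0]
width: 0.0114
finger_force: 30.0
z 0.1984 f [-2.2  1.5  8. ]
time: 12.92
tool_pos: [0.6221, -0.1374, 0.1977]
ee_rot: [3.139, 0.0, 1.376]
wrist_force: [-0.9, 1.5, 7.8]
width: 0.0112
finger_force: 30.0
z 0.1977 f [-0.9  1.5  7.8]
time: 13.17
tool_pos: [0.6221, -0.1375, 0.1968]
ee_rot: [3.139, 0.0, 1.376]
wrist_force: [-1.2, 0.8, 7.6]
width: 0.011
finger_force: 30.0
z 0.1968 f [-1.2  0.8  7.6]
```

View pics/d1.png

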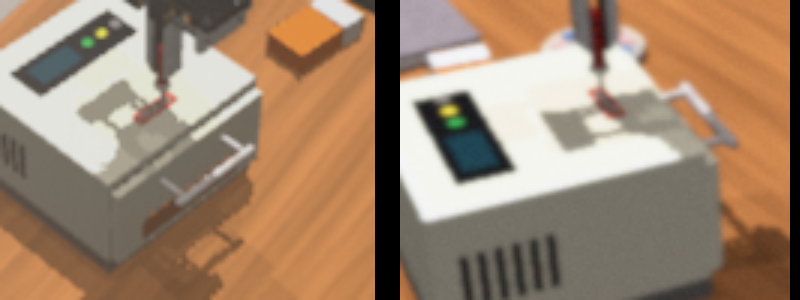

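The drawer is still shut, with about 4.5 mm of latch travel so far. I'll continue and detect the drawer by image differences.

```bash
cat > dr.py <<'E'
# exit 1 once the picture round the handle changed
from m import *
from bench import *
S,D=pickle.load(open("d1.pkl","rb"));d=cv2.absdiff(snapshot("side")["color"],D["color"])[185:240,320:380].max(2)
n=int((d>60).sum());print("changed px",n);sys.exit(n>60)
E
python3 dr.py; python3 -m creep '0 0 0 .001 0;0 0 0 0 0;0 0 0 0 0' && python3 chk.py 2 13 3 && python3 dr.py && python3 -m creep '0 0 0 .001 0;0 0 0 0 0;0 0 0 0 0' && python3 chk.py 2 13 3 && python3 dr.py && python3 -m creep '0 0 0 .001 0;0 0 0 0 0;0 0 0 0 0' && python3 chk.py 2 13 3 && python3 dr.py && python3 -m creep '0 0 0 .001 0;0 0 0 0 0;0 0 0 0 0' && python3 chk.py 2 13 3 && python3 dr.py
```

```text
changed px 0
time: 13.57
tool_pos: [0.6221, -0.1375, 0.1961]
ee_rot: [3.138, 0.0, 1.376]
wrist_force: [-1.4, 1.8, 8.5]
width: 0.0115
finger_force: 30.0
z 0.1961 f [-1.4  1.8  8.5]
changed px 0
time: 13.87
tool_pos: [0.6222, -0.1375, 0.1952]
ee_rot: [3.138, 0.0, 1.376]
wrist_force: [-2.2, 0.6, 8.5]
width: 0.0114
finger_force: 30.0
z 0.1952 f [-2.2  0.6  8.5]
changed px 0
time: 14.17
tool_pos: [0.6222, -0.1374, 0.1938]
ee_rot: [3.139, 0.0, 1.376]
wrist_force: [-1.6, 2.3, 7.1]
width: 0.0116
finger_force: 30.0
z 0.1938 f [-1.6  2.3  7.1]
changed px 504
```

The drawer tripped. I'll hold briefly, withdraw the pin straight up and carry it back above its rack hole.

```bash
python3 -m creep '0 0 0 0 0;0 0 0 0 0;0 0 0 -.004 0;0 0 0 -.006 0;0 0 0 -.008 0;0 0 0 -.01 0;0 0 0 -.01 0;0 0 0 -.02 0;0 0 0 -.02 0;0 0 0 -.02 0;0 0 0 -.01 .063;0 0 0 0 0' && python3 chk.py -3 3 3 && python3 -m creep '0 .0348 -.01696 0 0;0 .0348 -.01696 0 0;0 .0348 -.01696 0 0;0 .0348 -.01696 0 0;0 .0348 -.01696 0 0;0 .0348 -.01696 0 0;0 .0348 -.01696 0 0;0 .0348 -.01696 0 0;0 .0348 -.01696 0 0;0 .0348 -.01696 0 0;0 .0348 -.01696 0 0;0 .0348 -.01696 0 0;0 0 0 0 0;0 0 0 0 0;0 0 0 0 0'
python3 - <<'E'
from m import *
from bench import *
o=get_obs();s=snapshot("wrist");S=snapshot("scene");D=snapshot("side");print(o["tool_pos"],o["ee_rot"]);pickle.dump((o,s,S,D),open("w4.pkl","wb"))
c=np.zeros((600,800,3),np.uint8)
c[:480,:400]=cv2.resize(s["color"][100:340,220:420],None,fx=2,fy=2);c[:360,410:770]=cv2.resize(S["color"][180:360,240:420],None,fx=2,fy=2);cv2.imwrite("pics/w4.png",c)
E
```

```text
time: 15.22
tool_pos: [0.6228, -0.1382, 0.3035]
ee_rot: [3.135, 0.001, 1.311]
wrist_force: [0.5, 0.2, -0.1]
width: 0.0112
finger_force: 30.0
z 0.3035 f [ 0.5  0.2 -0.1]
time: 16.47
tool_pos: [0.5315, 0.3178, 0.2983]
ee_rot: [-3.141, 0.002, 1.314]
wrist_force: [-0.2, -0.4, -0.7]
width: 0.0114
finger_force: 30.0
[0.5315 0.3178 0.2983] [-3.141   0.0017  1.3136]
```

View pics/w4.png

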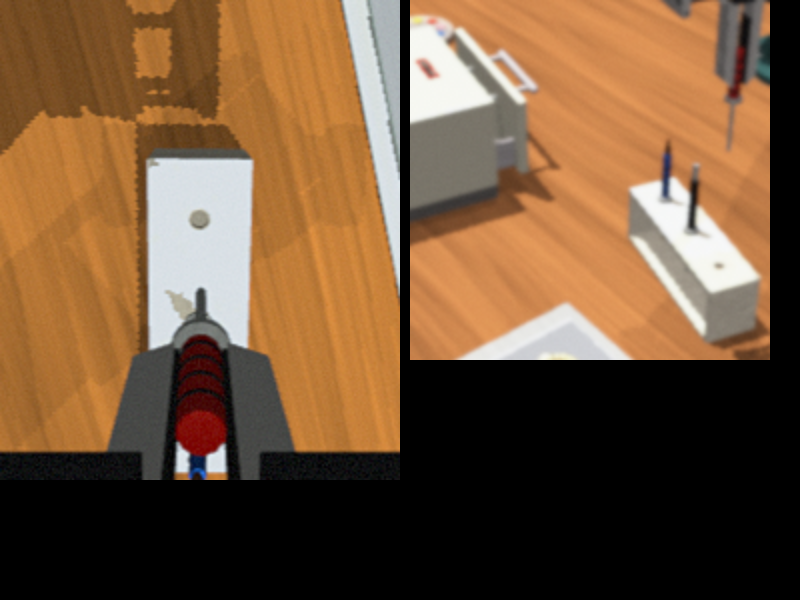

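The drawer is clearly ajar. The empty hole is at wrist px (319.5,209), and the pin is straight with its tip at (320,245). I'll measure the hole position.

```bash
python3 - <<'E'
from m import *
o,s,S,D=pickle.load(open("w4.pkl","rb"))
h=plane(s,(319.2,208.7),.072);print(h,tri(s,(319.2,208.7),S,(240+(718-410)/2,180+266/2)))
E=s["extrinsics"]
q=E[:3,:3]@(o["tool_pos"]-[0,0,.0796])+E[:3,3];print(q[:2]/q[2]*s["fx"]+[s["cx"],s["cy"]])
E
```

```text
[0.5313 0.3196 0.072 ] (array([0.5308, 0.3197, 0.0693]), np.float64(0.0012750816763421745))
[319.4943 245.0226]
```

```bash
python3 -m creep '0 .0012 0 .02 0;0 0 0 .03 0;0 0 0 .03 0;0 0 0 .03 0;0 0 0 .015 0;0 0 0 0 0;0 0 0 0 0' && python3 chk.py -3 3 3 && python3 -m creep '0 0 0 .01 0;0 0 0 .01 0;0 0 0 .01 0;0 0 0 0 0' && python3 chk.py -3 3 3 && python3 -m creep '0 0 0 .01 0;0 0 0 .01 0;0 0 0 .01 0;0 0 0 .01 0;0 0 0 .005 0;0 0 0 0 0;0 0 0 0 0' && python3 chk.py -3 5 3
```

```text
time: 17.2
tool_pos: [0.5319, 0.3181, 0.1736]
ee_rot: [-3.14, 0.001, 1.311]
wrist_force: [-0.3, 0.3, 0.1]
width: 0.0112
finger_force: 30.0
z 0.1736 f [-0.3  0.3  0.1]
time: 17.53
tool_pos: [0.5308, 0.3189, 0.1417]
ee_rot: [-3.139, 0.002, 1.313]
wrist_force: [0.1, 0.2, -0.5]
width: 0.0113
finger_force: 30.0
z 0.1417 f [ 0.1  0.2 -0.5]
time: 18.12
tool_pos: [0.5316, 0.3194, 0.0986]
ee_rot: [-3.141, 0.001, 1.313]
wrist_force: [-0.4, -0.1, -1.1]
width: 0.0115
finger_force: 30.0
z 0.0986 f [-0.4 -0.1 -1.1]
```

```bash
python3 -m creep '0 0 0 .003 0;0 0 0 .0025 0;0 0 0 0 0;0 0 0 0 0' && python3 chk.py -3 6 3 && python3 -m creep '.02 0 0 0 0;.03 0 0 0 0;.04 0 0 0 0;.04 0 0 0 0;.04 0 0 0 0;.04 0 0 0 0;.04 0 0 -.01 0;.04 0 0 -.03 0;.04 0 0 -.04 0;.04 0 0 -.04 0;.04 0 0 -.04 0;.04 0 0 -.03 0;.04 0 0 0 0;.04 0 0 0 0'
python3 - <<'E'
from m import *
from bench import *
o=get_obs();s=snapshot("wrist");S=snapshot("scene");D=snapshot("side");print(o["tool_pos"],o["ee_rot"]);pickle.dump((o,s,S,D),open("w5.pkl","wb"))
im=s["color"];b=max(blobs(red(im)&(cv2.cvtColor(im,cv2.COLOR_BGR2HSV)[...,2]>190)),key=lambda b:b[0]);A=axis(max(blobs(red(im)),key=lambda b:b[0])[2]);print(b[:2],plane(s,b[1],.128),A[2],A[3])
c=np.zeros((600,800,3),np.uint8)
c[:480,:400]=cv2.resize(s["color"][100:340,220:420],None,fx=2,fy=2);c[:540,410:800]=cv2.resize(S["color"][180:360,235:365],None,fx=3,fy=3);cv2.imwrite("pics/w5.png",c)
x,y=b[1];m=red(S["color"]);
for k in blobs(m&(np.arange(640)[None]>370)&(np.arange(640)[None]<420)): print(k[:2],tri(s,b[1],S,axis(k[2])[2]),axis(k[2])[2:])
E
```

```text
time: 18.45
tool_pos: [0.5319, 0.3195, 0.0938]
ee_rot: [3.141, -0.0, 1.313]
wrist_force: [0.3, 0.2, 0.1]
width: 0.0118
finger_force: 30.0
z 0.0938 f [0.3 0.2 0.1]
time: 19.62
tool_pos: [0.5328, 0.3199, 0.2878]
ee_rot: [3.136, -0.005, 1.313]
wrist_force: [-0.0, 0.0, -0.4]
width: 0.0398
finger_force: 0.0
[0.5328 0.3199 0.2878] [ 3.1361 -0.0048  1.3128]
(np.int32(90), array([318.4, 224.1])) [0.5323 0.3193 0.128 ] [319.5403 216.9193] [317.4075 229.0715]
(np.int32(62), array([395.4, 300. ])) (array([0.5319, 0.3206, 0.1303]), np.float64(0.0018010791581183868)) (array([396.1895, 291.0174]), array([394.3558, 311.0326]))
```

View pics/w5.png

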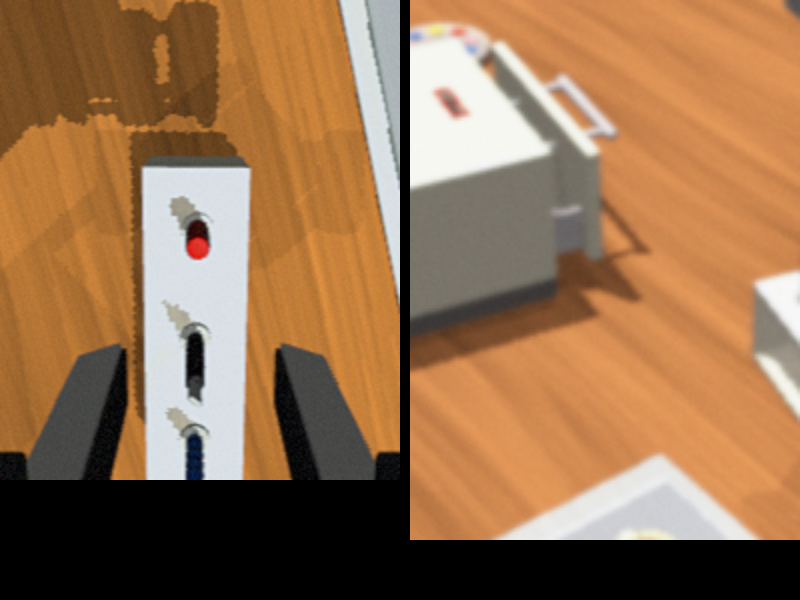

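The pin is seated upright: its scene pixels (395.4,300) match the start and its top is at about 0.13. The drawer is ajar with the bar from scene (286,206) to (302,224). I'll go above the handle.

```bash
python3 -m creep '.04 -.0378 .0075 0 0;.04 -.0378 .0075 0 0;.04 -.0378 .0075 0 0;.04 -.0378 .0075 0 0;.04 -.0378 .0075 0 0;.04 -.0378 .0075 0 0;.04 -.0378 .0075 0 0;.04 -.0378 .0075 0 0;.04 -.0378 .0075 0 0;.04 -.0378 .0075 0 0;.03 -.0378 .0075 0 0;.026 0 0 0 -.063;.026 0 0 0 0;.026 0 0 0 0;.026 0 0 0 0'
python3 - <<'E'
from m import *
from bench import *
o=get_obs();s=snapshot("wrist");S=snapshot("scene");D=snapshot("side");print(o["tool_pos"],o["ee_rot"]);pickle.dump((o,s,S,D),open("w6.pkl","wb"))
print("scene/side guess",plane(S,(285.7,206),.115),plane(S,(301.7,224.3),.115))
E=s["extrinsics"]
for p in((.506,-.103,.12),(.496,-.053,.12),(.516,-.153,.12)): q=E[:3,:3]@p+E[:3,3];print(q[:2]/q[2]*s["fx"]+[s["cx"],s["cy"]])
h=cv2.cvtColor(s["color"],cv2.COLOR_BGR2HSV);m=(h[...,1]<45)&(h[...,2]>90)
for v in range(150,290,8): 
  x=np.nonzero(np.diff(np.r_[0,m[v,200:480].astype(int),0]))[0]+200;print(v,x[:14].tolist())
E
```

```text
time: 21.02
tool_pos: [0.5052, -0.1027, 0.2825]
ee_rot: [-3.139, -0.001, 1.376]
wrist_force: [-0.6, -0.3, -0.8]
width: 0.0263
finger_force: 0.0
[ 0.5052 -0.1027  0.2825] [-3.1393 -0.0007  1.3759]
scene/side guess [ 0.4874 -0.1575  0.115 ] [ 0.5113 -0.0474  0.115 ]
[320.8332 222.3317]
[300.5712 174.2796]
[339.7271 267.1394]
150 [356, 407, 409, 480]
158 [356, 406, 409, 480]
166 [312, 322, 356, 406, 408, 480]
174 [313, 354, 356, 405, 408, 480]
182 [313, 321, 356, 405, 407, 480]
190 [313, 322, 355, 395, 398, 404, 407, 480]
198 [312, 322, 355, 394, 397, 404, 406, 480]
206 [312, 322, 354, 394, 397, 403, 406, 448, 452, 463, 466, 480]
214 [312, 322, 354, 393, 396, 403, 405, 447, 451, 452, 460, 461, 465, 480]
222 [312, 322, 354, 393, 396, 402, 405, 447, 459, 460, 464, 480]
230 [312, 322, 354, 392, 396, 402, 404, 446, 450, 451, 458, 460, 464, 480]
238 [312, 322, 353, 392, 395, 401, 404, 445, 449, 450, 457, 459, 463, 480]
246 [312, 322, 353, 391, 394, 401, 403, 444, 457, 458, 462, 480]
254 [312, 322, 353, 391, 394, 401, 403, 443, 447, 458, 461, 480]
262 [312, 323, 353, 400, 402, 480]
270 [312, 322, 353, 399, 402, 480]
278 [315, 320, 369, 399, 401, 480]
286 [401, 480]
```

```bash
python3 - <<'E'
from m import *
o,s,S,D=pickle.load(open("w6.pkl","rb"))
c=plane(s,(316.9,220.5),.115);print(c)
from scipy.spatial.transform import Rotation as Ro
print("tool delta",Ro.from_euler("xyz",o["ee_rot"]).as_matrix().T@(c-o["tool_pos"]))
print(tri(s,(316.9,164.5),S,(301.7,224.3)),tri(s,(316.9,277.5),S,(285.7,206)),tri(s,(316.9,164.5),S,(285.7,206)),tri(s,(316.9,277.5),S,(301.7,224.3)))
E
```

```text
[ 0.5023 -0.1015  0.115 ]
tool delta [ 0.0005 -0.0028  0.1675]
(array([ 0.5125, -0.0468,  0.1157]), np.float64(0.0013334725049816865)) (array([ 0.4885, -0.1601,  0.1146]), np.float64(0.004661100891162663)) (array([ 0.5306, -0.0551,  0.1731]), np.float64(0.03909614134904148)) (array([ 0.4635, -0.1654,  0.0499]), np.float64(0.058220719842418306))
```

Bar height is confirmed at 0.115. I'll descend with the fingers straddling the bar, then grip.

```bash
python3 -m creep '.026 0 -.0028 0 0;.026 0 0 .03 0;.026 0 0 .03 0;.026 0 0 .03 0;.026 0 0 .02 0;.026 0 0 .02 0;.026 0 0 .01 0;.026 0 0 0 0' && python3 chk.py -3 3 3 && python3 -m creep '.026 0 0 .01 0;.026 0 0 .01 0;.026 0 0 .01 0;.026 0 0 0 0' && python3 chk.py -3 3 3 && python3 -m creep '.026 0 0 .01 0;.026 0 0 .0065 0;.026 0 0 0 0;.026 0 0 0 0' && python3 chk.py -3 3 3 && python3 -m creep '0 0 0 0 0;0 0 0 0 0;0 0 0 0 0;0 0 0 0 0;0 0 0 0 0'
```

```text
time: 21.83
tool_pos: [0.5011, -0.1021, 0.1409]
ee_rot: [-3.136, -0.001, 1.376]
wrist_force: [0.0, -0.2, 0.1]
width: 0.0258
finger_force: 0.0
z 0.1409 f [ 0.  -0.2  0.1]
time: 22.17
tool_pos: [0.5017, -0.1028, 0.1116]
ee_rot: [-3.138, -0.0, 1.376]
wrist_force: [-0.4, -0.0, 0.7]
width: 0.0258
finger_force: 0.0
z 0.1116 f [-0.4 -0.   0.7]
time: 22.5
tool_pos: [0.5025, -0.103, 0.0966]
ee_rot: [-3.14, -0.0, 1.376]
wrist_force: [-0.4, 0.2, 1.2]
width: 0.026
finger_force: 0.0
z 0.0966 f [-0.4  0.2  1.2]
time: 22.92
tool_pos: [0.5029, -0.1032, 0.0977]
ee_rot: [3.141, 0.0, 1.376]
wrist_force: [-1.6, 0.1, 2.3]
width: 0.0101
finger_force: 30.0
```

```bash
python3 -m creep '0 0 -.002 0 0;0 0 -.004 0 0;0 0 -.005 0 0;0 0 -.005 0 0;0 0 -.004 0 0;0 0 0 0 0' && python3 chk.py -10 10 8 && python3 -m creep '0 0 -.003 0 0;0 0 -.006 0 0;0 0 -.006 0 0;0 0 -.006 0 0;0 0 -.006 0 0;0 0 -.006 0 0;0 0 -.006 0 0;0 0 -.006 0 0;0 0 -.006 0 0;0 0 -.004 0 0;0 0 -.002 0 0;0 0 0 0 0;0 0 0 0 0' && python3 chk.py -10 10 8 && python3 -m creep '0 0 -.003 0 0;0 0 -.003 0 0;0 0 0 0 0;0 0 0 0 0' && python3 chk.py -10 10 8 && python3 -m creep '0 0 -.002 0 0;0 0 -.002 0 0;0 0 0 0 0;0 0 0 0 0' && python3 chk.py -10 10 8 && python3 -m creep '0 0 -.002 0 0;0 0 -.002 0 0;0 0 0 0 0;0 0 0 0 0' && python3 chk.py -10 10 8  && python3 -m creep '0 0 -.002 0 0;0 0 -.002 0 0;0 0 0 0 0;0 0 0 0 0' && python3 chk.py -10 10 8
```

```text
time: 23.42
tool_pos: [0.4821, -0.0991, 0.0976]
ee_rot: [-3.141, 0.0, 1.376]
wrist_force: [-1.9, -0.7, 5.2]
width: 0.01
finger_force: 30.0
z 0.0976 f [-1.9 -0.7  5.2]
time: 24.5
tool_pos: [0.4262, -0.0881, 0.0976]
ee_rot: [-3.141, 0.0, 1.376]
wrist_force: [-2.1, -0.6, 7.2]
width: 0.0101
finger_force: 30.0
z 0.0976 f [-2.1 -0.6  7.2]
time: 24.83
tool_pos: [0.4205, -0.0869, 0.0976]
ee_rot: [-3.141, 0.0, 1.376]
wrist_force: [-0.2, -0.2, 6.1]
width: 0.01
finger_force: 30.0
z 0.0976 f [-0.2 -0.2  6.1]
time: 25.17
tool_pos: [0.4167, -0.0862, 0.0976]
ee_rot: [-3.141, 0.0, 1.376]
wrist_force: [-0.0, -1.2, 5.9]
width: 0.0103
finger_force: 30.0
z 0.0976 f [-0.  -1.2  5.9]
time: 25.5
tool_pos: [0.4128, -0.0854, 0.0976]
ee_rot: [-3.141, 0.0, 1.376]
wrist_force: [0.3, -0.1, 6.1]
width: 0.01
finger_force: 30.0
z 0.0976 f [ 0.3 -0.1  6.1]
time: 25.83
tool_pos: [0.4114, -0.0851, 0.0976]
ee_rot: [3.136, 0.0, 1.376]
wrist_force: [7.8, -1.9, 2.2]
width: 0.01
finger_force: 30.0
z 0.0976 f [ 7.8 -1.9  2.2]
```

The end stop is felt, with a total of about 0.125 m. I'll relax, open and lift clear.

```bash
python3 -m creep '0 0 .001 0 0;.015 0 .0015 0 0;.02 0 0 0 0;.026 0 0 0 0;.026 0 0 0 0;.026 0 0 0 0;.026 0 0 0 0' && python3 chk.py -3 3 3 && python3 -m creep '.026 0 0 -.005 0;.026 0 0 -.01 0;.026 0 0 -.02 0;.026 0 0 -.03 0;.026 0 0 -.03 0;.026 0 0 -.03 0;.026 0 0 -.03 0;.026 0 0 -.03 0;.026 0 0 0 0;.026 0 0 0 0;.026 0 0 0 0'
python3 - <<'E'
from m import *
from bench import *
o=get_obs();s=snapshot("wrist");S=snapshot("scene");D=snapshot("side");print(o["tool_pos"],o["wrist_force"]);pickle.dump((o,s,S,D),open("w7.pkl","wb"))
h=cv2.cvtColor(s["color"],cv2.COLOR_BGR2HSV);m=(h[...,1]<45)&(h[...,2]>90)
for v in(190,220,250):
  x=np.nonzero(np.diff(np.r_[0,m[v,200:480].astype(int),0]))[0]+200;print(v,x[:8].tolist())
x=np.nonzero(np.diff(np.r_[0,m[220,280:345].astype(int),0]))[0]+280
print("bar",plane(s,((x[0]+x[1]-1)/2,220),.115))
# cream model: yellowish light pixels within the tray area
c=(h[...,0]>12)&(h[...,0]<35)&(h[...,1]>25)&(h[...,1]<110)&(h[...,2]>150)
for a,q,_ in blobs(c,60): print("cream",a,q,plane(s,q,.05))
for n,V in(("scene",S),("side",D)):
  k=cv2.cvtColor(V["color"],cv2.COLOR_BGR2HSV);c=(k[...,0]>12)&(k[...,0]<35)&(k[...,1]>25)&(k[...,1]<120)&(k[...,2]>140)
  print(n,[(int(a),q.tolist(),plane(V,q,.05).round(3).tolist()) for a,q,_ in blobs(c,25)][:12])
r=red(S["color"]);print([b[:2] for b in blobs(r&(np.arange(640)[None]>370)&(np.arange(640)[None]<420))])
E
```

```text
time: 26.42
tool_pos: [0.4115, -0.085, 0.0966]
ee_rot: [-3.14, -0.0, 1.376]
wrist_force: [-1.0, -0.6, -0.2]
width: 0.0261
finger_force: 0.0
z 0.0966 f [-1.  -0.6 -0.2]
time: 27.33
tool_pos: [0.4119, -0.0852, 0.2821]
ee_rot: [3.142, -0.0, 1.376]
wrist_force: [-0.0, 0.4, -0.3]
width: 0.0257
finger_force: 0.0
[ 0.4119 -0.0852  0.2821] [-0.0383  0.3785 -0.3313]
190 [315, 325, 358, 398, 399, 407, 441, 446]
220 [315, 326, 357, 396, 397, 405, 424, 427]
250 [315, 325, 356, 394, 396, 480]
bar [ 0.4125 -0.0841  0.115 ]
cream 427 [363.7 154.3] [ 0.4733 -0.0324  0.05  ]
cream 400 [445.1 199. ] [ 0.559  -0.1013  0.05  ]
cream 180 [456.  230.3] [ 0.568  -0.1417  0.05  ]
scene [(48, [163.8, 40.2], [-0.335, -3.006, 0.05]), (43, [3.5, 52.2], [0.698, -3.265, 0.05]), (41, [6.7, 59.5], [0.722, -3.006, 0.05]), (43, [164.0, 85.5], [0.169, -1.799, 0.05]), (71, [172.0, 92.9], [0.192, -1.639, 0.05]), (41, [630.8, 114.3], [-1.327, -0.035, 0.05]), (150, [15.9, 110.4], [0.887, -1.808, 0.05]), (133, [19.3, 121.3], [0.907, -1.628, 0.05]), (157, [175.8, 136.5], [0.439, -1.032, 0.05]), (223, [32.8, 163.0], [0.962, -1.092, 0.05]), (158, [36.5, 174.9], [0.975, -0.973, 0.05]), (31, [427.0, 189.9], [-0.006, -0.071, 0.05])]
side [(49372, [183.1, 180.7], [1.107, 0.05, 0.05]), (71, [464.7, 1.9], [0.818, -1.706, 0.05]), (94, [502.9, 19.6], [0.592, -1.65, 0.05]), (290, [615.1, 25.4], [0.122, -1.909, 0.05]), (201, [448.3, 41.1], [0.728, -1.32, 0.05]), (259, [606.9, 40.8], [0.116, -1.745, 0.05]), (67, [457.5, 48.8], [0.665, -1.284, 0.05]), (1701, [93.7, 156.9], [1.461, 0.14, 0.05]), (40, [603.4, 48.8], [0.111, -1.666, 0.05]), (2344, [506.9, 103.6], [0.326, -1.021, 0.05]), (88, [490.2, 68.5], [0.48, -1.22, 0.05]), (315, [593.1, 74.6], [0.091, -1.431, 0.05])]
[(np.int32(59), array([395.3, 300. ]))]
```

The drawer is out by about 0.125 m (bar at x = 0.4125). The model's cream patches are about 0.15 m behind the handle, inside the tray. The pin is unchanged in the rack and the arm is clear, so I'm handing in.

```bash
python3 -c "
from bench import *
print(close_job())"
```

```text
the job is handed in; nothing more can be done
None
```

The job is handed in at about 27 s: the latch tripped at under 10 N, the pin hangs upright in its rack hole, and the drawer is fully out (about 125 mm). The model shows in the tray by colour patches only; I had no views left to check its tilt, and the hand-in returned no verdict.

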